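Open the push-and-turn reagent bottle on the evidence desk carousel

TASK

Turn the reagent carousel by its black knob until the amber bottle stands at the red catch and the catch clicks into its notch, and leave it there. Then press the bottle's white safety cap down, twist it counter-clockwise while pressed until it comes free, and lift it off; finish while still holding the cap in the gripper, still and level, straight above the open bottle with about 5 cm of clear air between cap and neck. Do not disturb the magnifier, the jar or the yellow marker on the desk.

Things in the scene. Friction and masses are not known exactly. Their poses are not given: they have to be found in the camera images.
- catch (a point): tip of the steel spring plunger, 25 mm above the desk, that sticks out of the red catch block on the fixed base's side towards the robot. With the bottle in line with it (notch) it drops between two steel bumps on the disc's rim. The click over the first bump begins 0.15 rad before and takes 5 to 8 N at the knob; within 0.06 rad the catch pulls the carousel in and holds it.
- carousel_axis (a point): centre of the aluminium carousel disc (252 mm across, top 32 mm above the desk), on its vertical axis. Frame of the fixed base: x points from the red catch through the axis. In the notch the bottle's axis is 70 mm from here along -x, straight towards the catch; at the start it is 0.7 to 1.3 rad short: turn counter-clockwise seen from above. It stays where it is left (friction 0.15 Nm).
- knob_grip (a point): point to grip on the carousel's upright knob: a black cylinder 20 mm across and 32 mm tall, this point at its middle, 102 mm above the desk, on a steel post 12 mm across, 105 mm from the carousel's axis. It turns with the carousel; being round it can turn between the fingers. Around the disc stand three fixed jars, tops 76 mm above the desk.
- bottle_neck (a point): centre of the top of the amber glass bottle's neck, 118 mm above the desk; z up, x towards the carousel's axis. Neck 24 mm across, bottle 60 mm across, fixed on the carousel 70 mm from its axis. Two pins on the neck (37 mm across them) lock the cap. A white sprung seal stands 8.6 mm proud of the neck and pushes the cap up.
- cap_center (a point): centre (half-way up) of the white ribbed safety cap, 48 mm across, 36 mm tall, with a red ring on top; about 40 g; z up. Closed, this point is 6.6 mm above bottle_neck. Grip the upper half (solid) by its round side from above, at any yaw. The lower half is a hollow skirt around the neck with 2 mm of play.
- cap_top (a point): centre of the cap's top face, 18 mm above its centre. To open: press the cap down 5 to 7 mm against its spring (5 N at first, 9 N at 6 mm; bottoms at 7.8 mm), keep it pressed, turn it counter-clockwise seen from above by about 61 degrees (1.07 rad; 52 to 70 will do, a stop ends the turn at about 71), then lift straight up.
- magnifier_center (a point): middle of a magnifier with green rim and orange handle, 207 mm long, 84 mm across the rim, 18 mm tall, lying on the desk: leave alone
- powder_jar_center (a point): centre of a small jar with black lid, 56 mm across and 60 mm tall, standing on the desk: leave alone
- scene_marker_center (a point): centre of a yellow tent-shaped marker, 60 x 48 mm and 62 mm tall, standing on the desk: leave alone
There are look-alikes about, which are no part of the job. Of the things shaped like the part that bears cap_center, the white one is meant.

How it is judged:
On the way, in this order (a step that is already met when the one before it is completed fails the run):
1. the carousel is in the notch, the bottle at the red catch (angle between the x axis of bottle_neck and the x axis of carousel_axis, either way round below 0.06 rad), for 0.3 s.
2. the cap is pressed down at least 3 mm by the fingers, the carousel in the notch (z of cap_center in the frame of bottle_neck below 0.0036 m and contact force between cap and the fingers above 1 N and angle between the x axis of bottle_neck and the x axis of carousel_axis, either way round below 0.06 rad), for 0.1 s.
3. the cap is free: lifted 20 mm off its seat in the gripper, the carousel in the notch (z of cap_center in the frame of bottle_neck above 0.0266 m and contact force between cap and the fingers above 1 N and angle between the x axis of bottle_neck and the x axis of carousel_axis, either way round below 0.06 rad), for 0.1 s.
At the end, for the whole second after the job is handed in: The cap is held by the fingers, at rest, level within 0.3 rad, its underside 25 to 100 mm above the neck's top and its centre within 30 mm of the bottle's axis; the carousel is still in the notch (within 0.06 rad). The program finishes while holding (z of cap_center in the frame of bottle_neck between 0.043 and 0.118 m and horizontal distance between cap_center and bottle_neck below 0.03 m and angle between cap_center's own z axis and vertical below 0.3 rad and contact force between cap and the fingers above 1 N and linear speed of cap below 0.03 m/s and angle between the x axis of bottle_neck and the x axis of carousel_axis, either way round below 0.06 rad); the arm keeps its last pose, push and grip.
It fails at once if the magnifier is moved more than 20 mm (distance of magnifier_center from where it was at the start of the episode above 0.02 m).
It fails at once if the jar is moved more than 20 mm (distance of powder_jar_center from where it was at the start of the episode above 0.02 m).
It fails at once if the yellow marker is moved more than 20 mm (distance of scene_marker_center from where it was at the start of the episode above 0.02 m).
It also fails if it takes over 58 s, if anything falls off the work surface, if the arm or the gripper's body presses on something with over 40 N, if the wrist force passes 120 N, or if a joint passes its speed limit or range.

ROBOT

A 7-joint arm with a two-finger parallel gripper is mounted at the origin on the work surface. World frame = base frame: x ahead of the robot, y to its left, z up, the work surface at z = 0. Lengths are in m, angles in rad, forces in N, time in s.
With the tool pointing down it reaches from about 0.4 to 0.9 m from the base axis. Payload 5.6 kg.
Tool frame: the origin (TCP) lies between the finger pads; the fingertips stand env.tcp_to_tips ahead of it and the grasp point (between the pads) lies 3 mm ahead of it (env.tcp_to_tips is the distance from the TCP to the fingertips, in m); z points along the fingers, y is the line along which they close (so a half turn about z gives the same grasp; the last joint's range is limited). The gripper opens to 92 mm and grips with 3 to 60 N. Pads are 20 mm wide; open, the fingers measure 128 mm over their backs; the gripper's body (75 mm by 189 mm) begins 69 mm behind the grasp point.
Start: joints at [1.136, 0.468, -0.012, 1.603, 0.006, 1.071, -0.056], TCP at [0.248, -0.601, 0.237] pointing down, gripper open.
Joint ranges: [-2.53, 2.53], [-0.31, 2.02], [-1.57, 1.55], [0.28, 2.44], [-1.29, 4.43], [0.15, 1.84], [-2.92, 2.92]. Speed limits (rad/s): [2.57, 2.57, 3.14, 3.14, 3.14, 3.14, 3.14].

INTERFACE

Orientations are given as a rotation vector (axis times angle).
In Python, from bench import env gives the robot as it stands.
- The arm moves only by the tool play_rows, never from a script. Its argument "series" is a list of rows, each an object with "offset": the shift along the world's x, y, z in mm, a list of three; "angular": the turn, a rotation vector about the world's x, y, z in degrees, a list of three; "jaw": the finger opening in mm, from 0 to 91.9. In form: [{"offset": [tx, ty, tz], "angular": [wx, wy, wz], "jaw": jaw}, ...]. A call has 1 to 8 rows; each row is the pose to reach, as a shift and turn from the pose commanded when the call began; what a row does not reach only later rows make up. A row lasts 1/10 s, in which the tool goes at most 50 mm and 8.59 degrees, less where a joint would pass 70% of its speed; a pose out of reach is approached as far as the arm can. A call with a gripper value outside its range is refused whole. The fingers move at their own pace and stop on an object; "squeeze" is the grip in N (left out, the last holds). Time passes only in rows, so rows that repeat a pose let the fingers close. It gives the time, the measured TCP pose, the force, the opening and the grip force at its end, in the units of the state.
- env.get_obs(): the state, without advancing time (a new reading comes with each control period).
- env.capture(name): name is "side" or "top" or "wrist"; returns a dict with "img" (480x640x3 uint8, red, green, blue), "fx", "fy", "cx", "cy" (pixels), "dist_coeffs" ([k1, k2, p1, p2, k3] as OpenCV has them; the pictures are not rectified), "pose" (4x4, takes a point from camera to world coordinates); the wrist camera has in their place "tool_from_camera" (4x4, takes a point from camera to tool coordinates, whose origin is the TCP and whose axes are the flange's). Camera axes: x right, y up, looking along -z (the intrinsics and any distortion apply to the point x, -y, -z); pixel columns grow to the right and rows downward; lengths in m; the calibration is good to about 2 mm. A picture is of the moment at which its call begins: read the wrist's pose just before it. There is no depth.
- env.close_job(): hands the job in; it is judged then, once.
The state is a dict: "t": time; "joints": joint angles; "qvel": joint speeds; "joint_efforts": joint torques, N m; "ee_pos": TCP position; "ee_rot": TCP orientation; "ft_force": force on the tool from outside, world axes, zero at the start; "moment": the same for the moment, N m; "gripper_width": opening from 0.0 (shut) to 1.0 (fully open); "grip_force": force on a finger pad.
Only numpy, scipy, OpenCV 4.12 (cv2) and the standard library are available. Lean on these libraries where they do the work, as an engineer would, in place of code of your own. Each camera call takes 0.05 s, during which the arm holds its last target. There are 200 camera calls.

## Working session

There is one attempt and no reset: what is moved stays moved. The work goes in short steps, Python scripts to look and compute and a tool call to move; the robot and the scene stay as the last step left them, time stands still between calls to the robot, and variables do not carry over. Pictures are saved under pics/ and viewed, at most 10 in all, crops included, and the job is handed in when it is done.

Besides the shell and the picture viewer there is one more tool, called after "Emit:" as a command line: name --argument value ..., lists and objects as JSON in quotes. play_rows: Moves the arm, as the interface text tells. Its arguments: {"type":"object","properties":{"series":{"type":"array"},"squeeze":{"type":"number"}},"required":["series"]}

```bash
mkdir -p pics
cat > h.py <<'E'
import numpy as np, cv2
from bench import env
from scipy.spatial.transform import Rotation as R
def cap(n):
    o=env.get_obs(); c=env.capture(n)
    if 'pose' in c: c['T']=np.array(c['pose'])
    else:
        T=np.eye(4); T[:3,:3]=R.from_rotvec(o['ee_rot']).as_matrix(); T[:3,3]=o['ee_pos']
        c['T']=T@np.array(c['tool_from_camera'])
    return c
def save(c,name,crop=None,s=1):
    im=c['img'][...,::-1]
    if crop: a,b,w,h=crop; im=im[b:b+h,a:a+w]
    cv2.imwrite('pics/'+name,cv2.resize(im,None,fx=s,fy=s,interpolation=cv2.INTER_CUBIC))
def ray(c,u,v):
    K=np.array([[c['fx'],0,c['cx']],[0,c['fy'],c['cy']],[0,0,1.]])
    p=cv2.undistortPoints(np.array([[[u,v]]],float),K,np.array(c['dist_coeffs'],float))[0,0]
    d=c['T'][:3,:3]@np.array([p[0],-p[1],-1]); return c['T'][:3,3],d
def onz(c,u,v,z):
    o,d=ray(c,u,v); return o+d*(z-o[2])/d[2]
def proj(c,P):
    K=np.array([[c['fx'],0,c['cx']],[0,c['fy'],c['cy']],[0,0,1.]])
    q=np.linalg.inv(c['T'])@np.append(P,1); q=np.array([q[0],-q[1],-q[2]])
    return cv2.projectPoints(q[None],np.zeros(3),np.zeros(3),K,np.array(c['dist_coeffs'],float))[0].ravel()
E
python3 - <<'E'
from h import *
o=env.get_obs(); print(o, env.tcp_to_tips)
for n in ('top','side'):
    c=cap(n); save(c,n+'0.png',s=1.25); print(n,c['T'].round(3).tolist(),c['fx'])
E
```

```text
{'t': 0.0, 'joints': array([ 1.13600688,  0.46838942, -0.01161758,  1.60363373,  0.00601835,
        1.07138575, -0.05630298]), 'qvel': array([ 0.00020887,  0.00268362,  0.00109345, -0.0006584 ,  0.00069383,
        0.00027779,  0.00099492]), 'joint_efforts': array([ 4.24986256e-04, -5.20579147e+01, -1.25464247e-02, -2.43749356e+01,
       -5.67079370e-02,  1.72362261e-02,  1.72916357e-04]), 'ee_pos': array([ 0.24792873, -0.60026368,  0.2356282 ]), 'ee_rot': array([-3.07983592e+00, -6.11089506e-01,  7.48761416e-04]), 'ft_force': array([ 0.04137634,  0.10814564, -0.55074294]), 'moment': array([-0.06801914, -0.02081292,  0.00348634]), 'grip_force': 0.0, 'gripper_width': 1.0016317810528352} 0.022
top [[0.0, 0.99, -0.143, 0.356], [-1.0, 0.0, 0.0, 0.01], [0.0, 0.143, 0.99, 1.063], [0.0, 0.0, 0.0, 1.0]] 485.19089472941357
side [[-0.809, 0.322, -0.491, 0.025], [-0.587, -0.427, 0.688, 0.667], [0.012, 0.845, 0.534, 0.604], [0.0, 0.0, 0.0, 1.0]] 514.261661182208
```

View pics/top0.png

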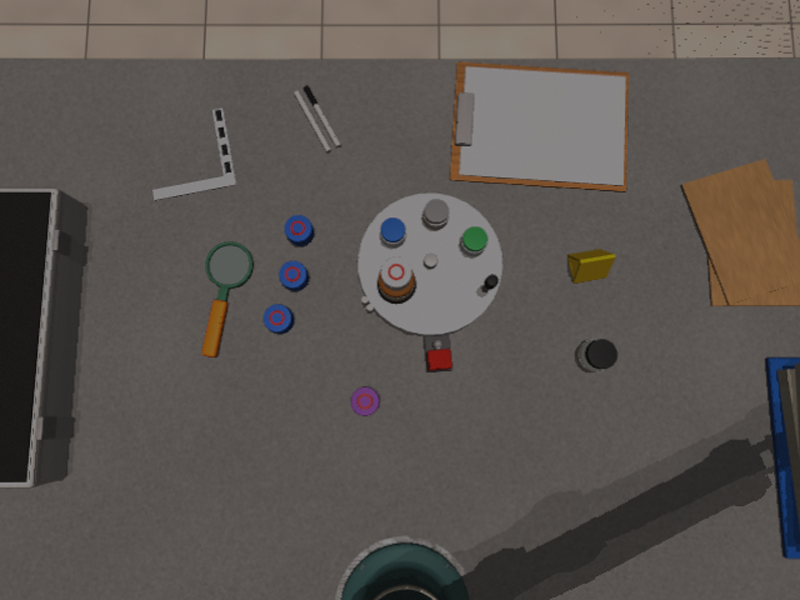

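View pics/side0.png

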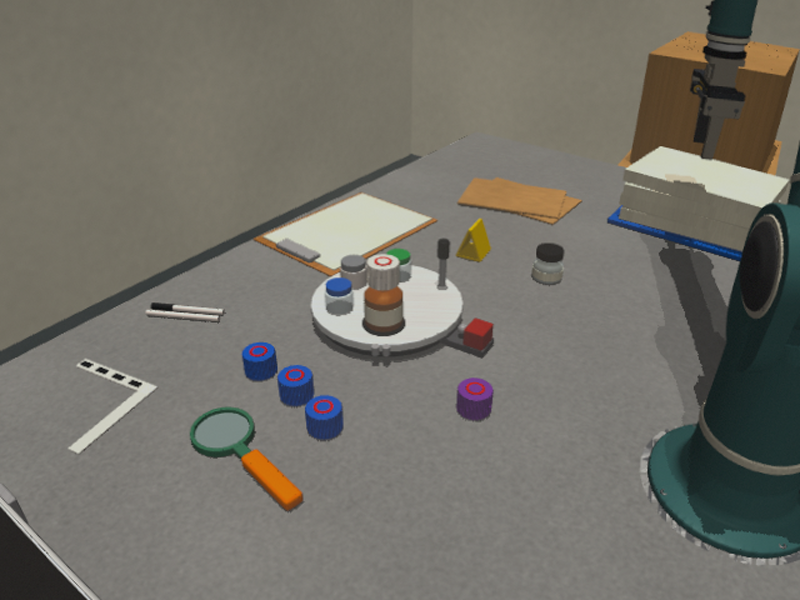

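The top view shows the white-capped amber bottle at (396,272), the knob at (491,282), the disc centre at (430,262) and the red catch at (438,358). These are ×1.25 pixels. The look-alikes are three blue caps at (298,229), (293,275), (278,318) and a purple one at (365,401). The cap meant is the white one, on the amber bottle.

```bash
cat > m.py <<'E'
from h import *
def cents(c,lo,hi,amin=15,roi=None):
    m=cv2.inRange(cv2.cvtColor(c['img'],cv2.COLOR_RGB2HSV),np.array(lo),np.array(hi))
    if roi: k=np.zeros_like(m); x,y,w,h=roi; k[y:y+h,x:x+w]=1; m*=k
    n,l,s,ce=cv2.connectedComponentsWithStats(m)
    return [(ce[i].round(1).tolist(),int(s[i,4]),s[i,:4].tolist()) for i in range(1,n) if s[i,4]>=amin]
E
python3 - <<'E'
from m import *
t=cap('top'); s=cap('side')
save(t,'topc.png',(270,140,150,170),3.5)
print('disc',cents(t,(0,0,110),(179,40,255),3000,(270,140,150,140)))
m=cv2.inRange(cv2.cvtColor(t['img'],cv2.COLOR_RGB2HSV),np.array((0,0,105)),np.array((179,60,255)))
k=np.zeros_like(m);k[140:275,275:410]=1;m*=k
cs=max(cv2.findContours(m,0,2)[0],key=cv2.contourArea); e=cv2.fitEllipse(cv2.convexHull(cs)); print(e, onz(t,*e[0],.032))
h=(cents(t,(0,0,0),(179,120,45),10,(370,200,40,60)),cents(s,(0,0,0),(179,120,60),10,(340,185,25,30)))
print('knob',h)
print('red',cents(t,(0,120,60),(8,255,255),5,(290,190,90,120)),cents(t,(172,120,60),(179,255,255),5,(290,190,90,120)))
print('redside',cents(s,(0,120,60),(8,255,255),5,(280,190,130,100)))
E
```

```text
disc [([344.1, 213.2], 8147, [286, 154, 116, 114])]
((343.03253173828125, 210.9053955078125), (112.97681427001953, 118.13677978515625), 79.68009185791016) [ 0.57538679 -0.0446401   0.032     ]
knob ([([391.6, 226.2], 101, [386, 220, 12, 14])], [([354.5, 199.0], 116, [351, 192, 8, 15])])
red [([316.7, 217.3], 48, [311, 211, 12, 13]), ([351.4, 287.0], 295, [342, 279, 20, 17])] []
redside [([302.0, 209.9], 12, [300, 207, 6, 6]), ([310.1, 209.0], 14, [307, 206, 6, 6]), ([381.6, 265.3], 331, [372, 255, 22, 25])]
```

View pics/topc.png

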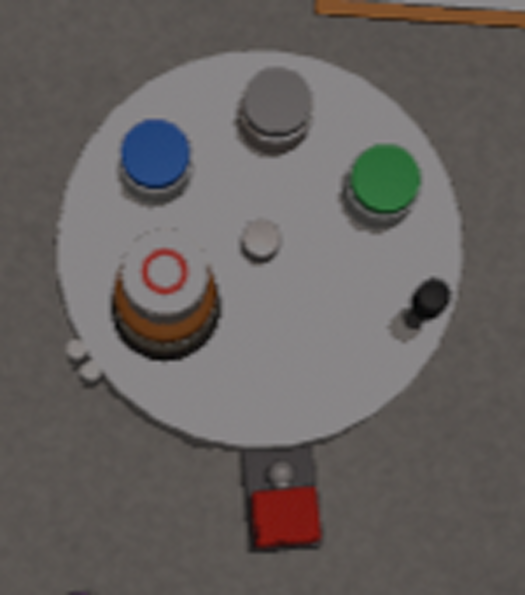

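The crop confirms the parts: the white cap with red ring on the amber bottle, the black knob, the plunger at crop (280,470) by the red block, and the two bumps at the rim beside the bottle.

Run:
```python
from m import *
t=cap('top'); s=cap('side')
def tri(a,b):
    o1,d1=ray(t,*a);o2,d2=ray(s,*b);A=np.c_[d1,-d2];x=np.linalg.lstsq(A,o2-o1,rcond=None)[0]
    return (o1+d1*x[0]+o2+d2*x[1])/2, np.linalg.norm(o1+d1*x[0]-o2-d2*x[1])
ax=onz(t,344.1,211,.032); print('axis',ax)
print('hub', onz(t,270+260/3.5,140+241/3.5,.045))
ct=onz(t,316.7,217.3,.1426); print('captop',ct, tri((316.7,217.3),(306.5,208.5)))
kn=onz(t,391.6,226.2,.107); print('knob',kn,tri((391.6,226.2),(354.5,199)))
pl=onz(t,270+280/3.5,140+470/3.5,.027); print('catch',pl)
a=lambda p:np.arctan2(p[1]-ax[1],p[0]-ax[0])
for p in (ct,kn,pl): print(np.hypot(*(p-ax)[:2]),np.degrees(a(p)))
```

```text
axis [ 0.57517802 -0.04695129  0.032     ]
hub [ 0.57709849 -0.04666873  0.045     ]
captop [0.53929549 0.01211918 0.1426    ] (array([0.53999871, 0.01271419, 0.14388307]), np.float64(0.0022276884960152274))
knob [ 0.52826965 -0.13755571  0.107     ] (array([ 0.53035324, -0.13727689,  0.10356465]), np.float64(0.00333732733139354))
catch [ 0.43832339 -0.058791    0.027     ]
0.06911494313754331 121.2767132927757
0.1020272330989177 -117.37182737493788
0.1373658168237929 -175.05547689238557
```

Emit:
play_rows --series '[{"offset":[24,40,0],"angular":[0,0,5],"jaw":60},{"offset":[48,80,0],"angular":[0,0,10],"jaw":60},{"offset":[72,120,0],"angular":[0,0,15],"jaw":60},{"offset":[96,160,0],"angular":[0,0,20],"jaw":60},{"offset":[120,200,0],"angular":[0,0,25],"jaw":60},{"offset":[144,240,0],"angular":[0,0,30],"jaw":60},{"offset":[168,280,0],"angular":[0,0,35],"jaw":60},{"offset":[192,320,0],"angular":[0,0,40],"jaw":60}]'

```text
t: 1.1
ee_pos: [0.4408, -0.2791, 0.2369]
ee_rot: [2.683, 1.633, 0.0]
ft_force: [1.0, -0.5, 0.0]
gripper_width: 0.653
grip_force: 0.0
```

Emit:
play_rows --series '[{"offset":[24,40,0],"angular":[0,0,0],"jaw":60},{"offset":[48,80,0],"angular":[0,0,0],"jaw":60},{"offset":[72,120,0],"angular":[0,0,0],"jaw":60},{"offset":[89,143,-20],"angular":[0,0,0],"jaw":60},{"offset":[89,143,-30],"angular":[0,0,0],"jaw":60},{"offset":[89,143,-30],"angular":[0,0,0],"jaw":60}]'

```text
t: 1.7
ee_pos: [0.528, -0.1375, 0.2049]
ee_rot: [-2.684, -1.629, 0.004]
ft_force: [0.2, -1.7, -0.3]
gripper_width: 0.654
grip_force: 0.0
```

Run:
```python
from m import *
w=cap('wrist'); o=env.get_obs(); print(o['t'],o['ee_pos'],o['ee_rot'],o['joints'].round(2)); save(w,'w1.png')
print(cents(w,(0,0,0),(179,120,50),150)); print('exp',proj(w,[.529,-.1375,.118]))
```

```text
1.75 [ 0.52819369 -0.13869943  0.20581542] [-2.6864359  -1.6267368   0.00318192] [ 0.5   0.36 -0.37  1.87  0.16  0.94 -0.43]
[([323.3, 245.4], 899, [309, 226, 30, 39]), ([104.8, 405.0], 25216, [0, 278, 270, 202]), ([514.6, 393.6], 21234, [326, 278, 314, 192]), ([307.7, 451.8], 1892, [282, 429, 52, 43]), ([585.0, 475.9], 875, [473, 469, 167, 11])]
exp [322.95018536 249.80658851]
```

View pics/w1.png

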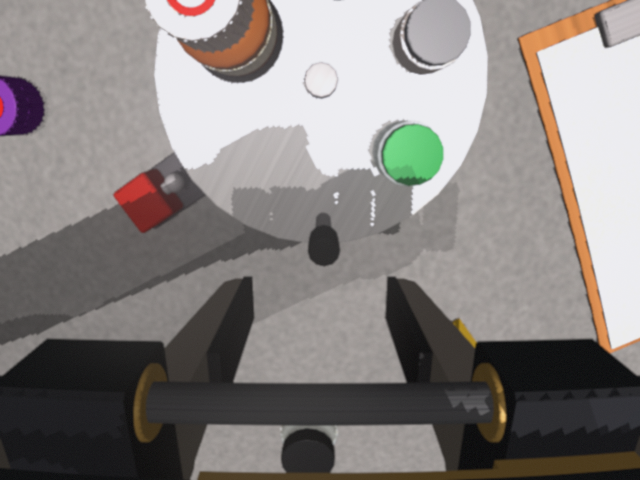

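The wrist view shows the knob top at (324,248), within 2 px of the prediction, so I'm going down on it.

Emit:
play_rows --series '[{"offset":[1,1,-35],"angular":[0,0,0],"jaw":60},{"offset":[1,1,-70],"angular":[0,0,0],"jaw":60},{"offset":[1,1,-99],"angular":[0,0,0],"jaw":60},{"offset":[1,1,-99],"angular":[0,0,0],"jaw":30},{"offset":[1,1,-99],"angular":[0,0,0],"jaw":10},{"offset":[1,1,-99],"angular":[0,0,0],"jaw":10},{"offset":[1,1,-99],"angular":[0,0,0],"jaw":10}]' --squeeze 20

```text
t: 2.45
ee_pos: [0.5313, -0.1375, 0.1095]
ee_rot: [2.685, 1.626, 0.003]
ft_force: [0.6, 0.8, -0.4]
gripper_width: 0.327
grip_force: 0.0
```

Emit:
play_rows --series '[{"offset":[0,0,0],"angular":[0,0,0],"jaw":10},{"offset":[0,0,0],"angular":[0,0,0],"jaw":10}]'

```text
t: 2.65
ee_pos: [0.5308, -0.137, 0.1087]
ee_rot: [2.685, 1.628, 0.002]
ft_force: [-0.8, -0.2, 5.6]
gripper_width: 0.209
grip_force: 20.0
```

Run:
```python
from m import *
o=env.get_obs(); print(o['t'],o['ee_pos'],o['gripper_width']*91.9,o['ft_force'])
p=o['ee_pos'][:2]; ax=np.array([.5765,-.047])
d=p-ax; r=np.hypot(*d); a0=np.arctan2(d[1],d[0]); print(r,np.degrees(a0))
for r in(.105,):
 for k in range(1,19):
  a=a0+np.radians(4*k); print(4*k,((r*np.array([np.cos(a),np.sin(a)])-r*d/np.hypot(*d))*1000).round(1))
```

```text
2.65 [ 0.5307993  -0.13704196  0.10873164] 19.23617944841963 [-0.80590209 -0.15872089  5.63996457]
0.10097577990235711 -116.91002292936022
4 [ 6.6 -3.1]
8 [13.5 -5.7]
12 [20.5 -7.8]
16 [27.6 -9.5]
20 [ 34.9 -10.6]
24 [ 42.2 -11.2]
28 [ 49.5 -11.4]
32 [ 56.8 -11. ]
36 [ 64.1 -10.1]
40 [71.3 -8.6]
44 [78.4 -6.7]
48 [85.3 -4.3]
52 [92.  -1.5]
56 [98.6  1.9]
60 [104.8   5.7]
64 [110.8   9.9]
68 [116.5  14.5]
72 [121.9  19.5]
```

Emit:
play_rows --series '[{"offset":[6.5,-3,0],"angular":[0,0,4],"jaw":10},{"offset":[13.2,-5.6,0],"angular":[0,0,8],"jaw":10},{"offset":[20.1,-7.7,0],"angular":[0,0,12],"jaw":10},{"offset":[27.1,-9.3,0],"angular":[0,0,16],"jaw":10},{"offset":[34.2,-10.4,0],"angular":[0,0,20],"jaw":10},{"offset":[41.4,-11,0],"angular":[0,0,24],"jaw":10},{"offset":[48.6,-11.2,0],"angular":[0,0,28],"jaw":10}]'

```text
t: 3.35
ee_pos: [0.5796, -0.1479, 0.1088]
ee_rot: [2.209, 2.232, 0.001]
ft_force: [-1.4, 1.1, 6.3]
gripper_width: 0.209
grip_force: 20.0
```

Run:
```python
from m import *
o=env.get_obs(); print(o['t'],o['ee_pos'],o['gripper_width']*91.9,o['ft_force'],o['joints'].round(2))
t=cap('top'); s=cap('side'); print(cents(t,(0,120,60),(8,255,255),5,(290,190,90,80)))
save(t,'t2.png',(250,130,220,200),3)
```

```text
3.35 [ 0.57955772 -0.14793182  0.10876392] 19.20478495042302 [-1.38464464  1.09716839  6.3207611 ] [ 0.53  0.59 -0.44  1.81  0.33  0.82 -0.07]
[([329.2, 228.6], 49, [324, 223, 12, 13])]
```

Run:
```python
from m import *
t=cap('top'); p0=onz(t,316.7,217.3,.1426)[:2]; p=onz(t,329.2,228.6,.1426)[:2]
# axis from chord + r=.07
m=(p0+p)/2; d=p-p0; L=np.hypot(*d); n=np.array([-d[1],d[0]])/L
ax=m+n*np.sqrt(.07**2-L*L/4); print(p,'axis',ax,'turned',np.degrees(2*np.arcsin(L/.14)))
for ax in (ax,np.array([.5765,-.047])):
  pl=np.array([.4383,-.0588]); a=np.degrees(np.arctan2(*(p-ax)[::-1])); b=np.degrees(np.arctan2(*(pl-ax)[::-1]))%360
  print(a,b,b-a, np.degrees(np.arctan2(*(np.array([.57956,-.14793])-ax)[::-1])),np.hypot(*(np.array([.57956,-.14793])-ax)))
a0=np.radians(-88.5)
for k in range(1,11):
  a=a0+np.radians(4*k); print(4*k,(102*np.array([np.cos(a)-np.cos(a0),np.sin(a)-np.sin(a0)])).round(1))
```

```text
[ 0.51716504 -0.01194376] axis [ 0.57832892 -0.04598755] turned 27.008312084266777
150.89970903952906 185.2279284205763 34.328219381047234 -89.30811663900849 0.10194988759033172
149.42458627688046 184.88027765124164 35.45569137436118 -88.26343608179516 0.10097637595002111
4 [7.1 0.4]
8 [14.2  1.4]
12 [21.1  2.8]
16 [28.   4.7]
20 [34.7  7.1]
24 [41.2  9.9]
28 [47.6 13.2]
32 [53.6 16.9]
36 [59.4 21. ]
40 [64.9 25.6]
```

Emit:
play_rows --series '[{"offset":[7.1,0.4,0],"angular":[0,0,4],"jaw":10},{"offset":[14.2,1.4,0],"angular":[0,0,8],"jaw":10},{"offset":[21.1,2.8,0],"angular":[0,0,12],"jaw":10},{"offset":[28,4.7,0],"angular":[0,0,16],"jaw":10},{"offset":[34.7,7.1,0],"angular":[0,0,20],"jaw":10},{"offset":[41.2,9.9,0],"angular":[0,0,24],"jaw":10}]'

```text
t: 4.1
ee_pos: [0.6207, -0.1384, 0.1088]
ee_rot: [1.699, 2.641, 0.0]
ft_force: [-0.9, 0.1, 6.5]
gripper_width: 0.215
grip_force: 20.0
```

Emit:
play_rows --series '[{"offset":[3.2,1.6,0],"angular":[0,0,2],"jaw":10},{"offset":[6.3,3.3,0],"angular":[0,0,4],"jaw":10}]'

```text
t: 4.3
ee_pos: [0.626, -0.1357, 0.1087]
ee_rot: [1.608, 2.698, -0.003]
ft_force: [-9.2, -2.2, 12.9]
gripper_width: 0.21
grip_force: 20.0
```

Emit:
play_rows --series '[{"offset":[3,1.8,0],"angular":[0,0,2],"jaw":10},{"offset":[6,3.7,0],"angular":[0,0,4],"jaw":10}]'

```text
t: 4.5
ee_pos: [0.6307, -0.1327, 0.1087]
ee_rot: [-1.514, -2.751, 0.006]
ft_force: [-4.6, -1.0, 9.4]
gripper_width: 0.214
grip_force: 20.0
```

```bash
cat > chk.py <<'E'
from m import *
o=env.get_obs(); print(o['t'],o['ee_pos'],o['gripper_width']*91.9,o['ft_force'],o['joints'].round(2))
t=cap('top'); c=cents(t,(0,120,60),(8,255,255),5,(290,190,90,85)); print(c)
if c:
  p=onz(t,*c[0][0],.1426)[:2]; ax=np.array([.5775,-.0465]); print('cap',p,'angle',np.degrees(np.arctan2(*(p-ax)[::-1]))%360,'r',np.hypot(*(p-ax)))
E
python3 chk.py
```

```text
4.5 [ 0.63074648 -0.13274116  0.10867583] 19.646791417056416 [-4.60104307 -1.02517271  9.396211  ] [ 0.55  0.69 -0.56  1.68  0.44  0.91  0.38]
[([347.8, 233.2], 54, [342, 227, 13, 13])]
cap [ 0.5082035  -0.04765191] angle 180.95233713864062 r 0.06930607818420916
```

Emit:
play_rows --series '[{"offset":[3,2,0],"angular":[0,0,2],"jaw":10},{"offset":[3,2,0],"angular":[0,0,2],"jaw":10}]'

```text
t: 4.75
ee_pos: [0.6362, -0.1292, 0.1087]
ee_rot: [1.463, 2.777, 0.001]
ft_force: [2.5, -0.1, 5.5]
gripper_width: 0.213
grip_force: 20.0
```

Emit:
play_rows --series '[{"offset":[3,2,0],"angular":[0,0,2],"jaw":10},{"offset":[3,2,0],"angular":[0,0,2],"jaw":10}]'

```text
t: 4.95
ee_pos: [0.6371, -0.1286, 0.1086]
ee_rot: [-1.417, -2.802, 0.006]
ft_force: [-5.4, -2.5, 12.3]
gripper_width: 0.215
grip_force: 20.0
```

```bash
python3 chk.py
```

```text
4.95 [ 0.63706361 -0.12856831  0.10864566] 19.743130902006918 [-5.39130333 -2.488058   12.30342999] [ 0.55  0.7  -0.57  1.66  0.46  0.92  0.43]
[([350.2, 233.0], 54, [344, 227, 13, 13])]
cap [ 0.50859371 -0.05226631] angle 184.78356222983726 r 0.06914713672294628
```

The pull changed sign and then resistance came back, at a bottle angle of 184.8° against a target of 185°. It's in the notch, so I'll ease back, release and go up.

Emit:
play_rows --series '[{"offset":[-2,-1.3,0],"angular":[0,0,0],"jaw":10},{"offset":[-2,-1.3,0],"angular":[0,0,0],"jaw":40},{"offset":[-2,-1.3,0],"angular":[0,0,0],"jaw":44},{"offset":[-2,-1.3,0],"angular":[0,0,0],"jaw":44},{"offset":[-2,-1.3,30],"angular":[0,0,0],"jaw":44},{"offset":[-2,-1.3,75],"angular":[0,0,0],"jaw":44},{"offset":[-2,-1.3,120],"angular":[0,0,0],"jaw":60},{"offset":[-2,-1.3,120],"angular":[0,0,0],"jaw":80}]'

```text
t: 5.8
ee_pos: [0.6397, -0.1278, 0.2342]
ee_rot: [1.411, 2.796, 0.005]
ft_force: [0.3, 0.6, 0.2]
gripper_width: 0.63
grip_force: 0.0
```

```bash
python3 chk.py; python3 -c "
from m import *
t=cap('top');save(t,'t3.png',(250,130,200,180),3)"
```

```text
5.8 [ 0.63966881 -0.12784622  0.23417368] 57.90237775296202 [0.26220595 0.61873118 0.24176985] [ 0.59  0.56 -0.64  1.58  0.36  1.12  0.5 ]
[([350.1, 232.9], 55, [344, 227, 13, 13])]
cap [ 0.5087884 -0.052076 ] angle 184.6394269131373 r 0.06893747890273653
```

View pics/t3.png

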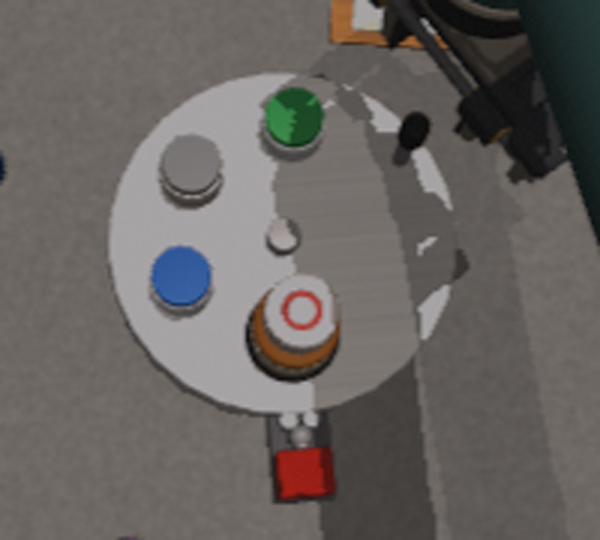

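The plunger sits between the two bumps, at (302,430) in the crop. Next I move over the cap.

Emit:
play_rows --series '[{"offset":[-33,19,0],"angular":[0,0,0],"jaw":91},{"offset":[-66,38,0],"angular":[0,0,0],"jaw":91},{"offset":[-99,57,0],"angular":[0,0,0],"jaw":91},{"offset":[-131,76,0],"angular":[0,0,0],"jaw":91},{"offset":[-131,76,0],"angular":[0,0,0],"jaw":91},{"offset":[-131,76,0],"angular":[0,0,0],"jaw":91}]'

```text
t: 6.5
ee_pos: [0.5043, -0.0526, 0.2265]
ee_rot: [-1.414, -2.804, 0.002]
ft_force: [0.7, -1.1, 0.4]
gripper_width: 0.988
grip_force: 0.0
```

Run:
```python
from m import *
w=cap('wrist'); o=env.get_obs(); print(o['t'],o['ee_pos'],o['ee_rot'],o['gripper_width']); save(w,'w2.png')
for x in cents(w,(0,120,60),(8,255,255),60): print(x, onz(w,x[2][0]+x[2][2]/2,x[2][1]+x[2][3]/2,.1426))
```

```text
6.55 [ 0.50517787 -0.05300353  0.2267378 ] [-1.41588568e+00 -2.80324701e+00  6.67745120e-04] 0.9885143020962065
([557.5, 14.3], 99, [546, 0, 28, 24]) [0.52506445 0.13206053 0.1426    ]
([619.2, 82.3], 98, [610, 69, 26, 29]) [0.57970042 0.12853049 0.1426    ]
([223.5, 152.8], 2034, [195, 125, 59, 58]) [ 0.4246048  -0.03741149  0.1426    ]
([326.5, 248.2], 332, [306, 235, 40, 37]) [ 0.50518259 -0.05049179  0.1426    ]
```

View pics/w2.png

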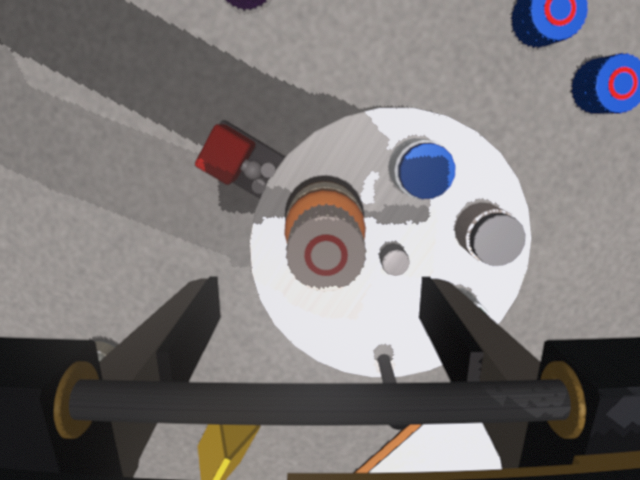

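The ring centre at (326,254) gives a cap position of (0.505,-0.0505), and the top view gave (0.509,-0.052). I'll use (0.507,-0.0515), descend and close.

Emit:
play_rows --series '[{"offset":[2,1.5,-30],"angular":[0,0,0],"jaw":91},{"offset":[2,1.5,-60],"angular":[0,0,0],"jaw":91},{"offset":[2,1.5,-84],"angular":[0,0,0],"jaw":91},{"offset":[2,1.5,-86],"angular":[0,0,0],"jaw":91},{"offset":[2,1.5,-86],"angular":[0,0,0],"jaw":91}]'

```text
t: 7.05
ee_pos: [0.5076, -0.051, 0.141]
ee_rot: [-1.415, -2.803, -0.001]
ft_force: [-0.2, 0.1, 0.2]
gripper_width: 0.991
grip_force: 0.0
```

Run:
```python
from m import *
o=env.get_obs(); print(o['t'],o['ee_pos'],o['ee_rot'],o['ft_force'])
```

```text
7.05 [ 0.50760212 -0.0509976   0.14096456] [-1.41538360e+00 -2.80268911e+00 -5.51091994e-04] [-0.22289738  0.10252285  0.23025463]
```

Emit:
play_rows --series '[{"offset":[0,0,0],"angular":[0,0,0],"jaw":60},{"offset":[0,0,0],"angular":[0,0,0],"jaw":50},{"offset":[0,0,0],"angular":[0,0,0],"jaw":40},{"offset":[0,0,0],"angular":[0,0,0],"jaw":40},{"offset":[0,0,0],"angular":[0,0,0],"jaw":40},{"offset":[0,0,0],"angular":[0,0,0],"jaw":40}]' --squeeze 45

```text
t: 7.65
ee_pos: [0.5074, -0.0509, 0.1418]
ee_rot: [1.415, 2.804, 0.0]
ft_force: [-1.0, 0.2, 2.5]
gripper_width: 0.506
grip_force: 45.0
```

Emit:
play_rows --series '[{"offset":[0,0,-1],"angular":[0,0,0],"jaw":40},{"offset":[0,0,-2],"angular":[0,0,0],"jaw":40},{"offset":[0,0,-3],"angular":[0,0,0],"jaw":40},{"offset":[0,0,-3],"angular":[0,0,0],"jaw":40}]'

```text
t: 8.05
ee_pos: [0.5074, -0.0509, 0.139]
ee_rot: [1.415, 2.804, -0.001]
ft_force: [-2.0, -0.8, 6.7]
gripper_width: 0.508
grip_force: 45.0
```

```bash
python3 chk.py
```

```text
8.05 [ 0.50743054 -0.05094851  0.13901021] 46.68386803222918 [-2.01485903 -0.79600177  6.70608589] [ 0.57  0.46 -0.66  1.99  0.39  0.81  0.33]
[]
```

Emit:
play_rows --series '[{"offset":[0,0,-1],"angular":[0,0,0],"jaw":40},{"offset":[0,0,-2],"angular":[0,0,0],"jaw":40},{"offset":[0,0,-3],"angular":[0,0,0],"jaw":40},{"offset":[0,0,-3.5],"angular":[0,0,0],"jaw":40},{"offset":[0,0,-3.5],"angular":[0,0,0],"jaw":40}]'

```text
t: 8.6
ee_pos: [0.5074, -0.051, 0.1357]
ee_rot: [1.415, 2.804, -0.001]
ft_force: [-3.2, -0.2, 8.0]
gripper_width: 0.511
grip_force: 45.0
```

Emit:
play_rows --series '[{"offset":[0,0,-0.4],"angular":[0,0,5],"jaw":40},{"offset":[0,0,-0.4],"angular":[0,0,10],"jaw":40},{"offset":[0,0,-0.4],"angular":[0,0,15],"jaw":40},{"offset":[0,0,-0.4],"angular":[0,0,20],"jaw":40},{"offset":[0,0,-0.4],"angular":[0,0,25],"jaw":40},{"offset":[0,0,-0.4],"angular":[0,0,30],"jaw":40},{"offset":[0,0,-0.4],"angular":[0,0,30],"jaw":40}]'

```text
t: 9.3
ee_pos: [0.5087, -0.0506, 0.1358]
ee_rot: [0.637, 3.073, 0.001]
ft_force: [-0.0, -0.4, 9.0]
gripper_width: 0.506
grip_force: 45.0
```

Emit:
play_rows --series '[{"offset":[0,0,0],"angular":[0,0,5],"jaw":40},{"offset":[0,0,0],"angular":[0,0,10],"jaw":40},{"offset":[0,0,0],"angular":[0,0,15],"jaw":40},{"offset":[0,0,0],"angular":[0,0,20],"jaw":40},{"offset":[0,0,0],"angular":[0,0,25],"jaw":40},{"offset":[0,0,0],"angular":[0,0,31],"jaw":40},{"offset":[0,0,0],"angular":[0,0,31],"jaw":40}]'

```text
t: 10.0
ee_pos: [0.5087, -0.0505, 0.1358]
ee_rot: [-0.207, 3.132, 0.001]
ft_force: [0.2, 0.2, 8.1]
gripper_width: 0.514
grip_force: 45.0
```

```bash
python3 -c "
from h import *
o=env.get_obs();print(o['ee_rot'],2*np.degrees(np.arctan2(o['ee_rot'][1],o['ee_rot'][0])),o['moment'],o['joints'].round(2))"
```

```text
[-2.07409841e-01  3.13161110e+00  5.69013144e-04] 187.57844925863935 [ 0.16952668 -0.18736688  0.00576256] [ 0.75  0.56 -0.91  1.98  0.57  0.87  1.24]
```

The tool has turned 61°, so I'll lift gently and watch the force.

Emit:
play_rows --series '[{"offset":[0,0,2],"angular":[0,0,0],"jaw":40},{"offset":[0,0,4],"angular":[0,0,0],"jaw":40},{"offset":[0,0,6],"angular":[0,0,0],"jaw":40},{"offset":[0,0,8],"angular":[0,0,0],"jaw":40},{"offset":[0,0,8],"angular":[0,0,0],"jaw":40}]'

```text
t: 10.5
ee_pos: [0.5071, -0.0509, 0.1426]
ee_rot: [0.204, -3.135, 0.0]
ft_force: [0.1, -0.6, -0.1]
gripper_width: 0.514
grip_force: 45.0
```

Emit:
play_rows --series '[{"offset":[0,0,4],"angular":[0,0,0],"jaw":40},{"offset":[0,0,10],"angular":[0,0,0],"jaw":40},{"offset":[0,0,20],"angular":[0,0,0],"jaw":40},{"offset":[0,0,32],"angular":[0,0,0],"jaw":40},{"offset":[0,0,45],"angular":[0,0,0],"jaw":40},{"offset":[0,0,56],"angular":[0,0,0],"jaw":40},{"offset":[0,0,60],"angular":[0,0,0],"jaw":40},{"offset":[0,0,60],"angular":[0,0,0],"jaw":40}]'

```text
t: 11.3
ee_pos: [0.5076, -0.0511, 0.2035]
ee_rot: [-0.203, 3.134, -0.001]
ft_force: [0.4, 0.7, -0.7]
gripper_width: 0.509
grip_force: 45.0
```

Emit:
play_rows --series '[{"offset":[0,0,0],"angular":[0,0,0],"jaw":40},{"offset":[0,0,0],"angular":[0,0,0],"jaw":40},{"offset":[0,0,0],"angular":[0,0,0],"jaw":40},{"offset":[0,0,0],"angular":[0,0,0],"jaw":40}]'

```text
t: 11.7
ee_pos: [0.5071, -0.0508, 0.2024]
ee_rot: [0.204, -3.134, -0.001]
ft_force: [-0.6, -0.5, 0.0]
gripper_width: 0.511
grip_force: 45.0
```

```bash
python3 -c "
from h import *
s=cap('side');save(s,'s4.png',(230,120,200,170),3.5)
o=env.get_obs();print(o['ee_pos'],o['qvel'].round(3))
for z in (.118,.118+.05):print(3.5*(proj(s,[.5075,-.0515,z])-[230,120]))"
```

```text
[ 0.50716286 -0.05076993  0.2024473 ] [-0.001 -0.001 -0.    -0.002  0.    -0.001  0.001]
[388.58692544 323.52681987]
[390.90272739 242.23093289]
```

View pics/s4.png

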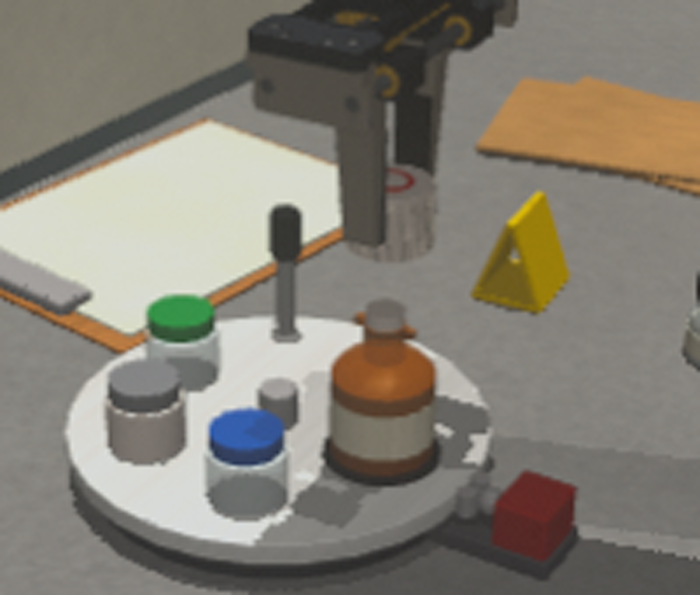

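The cap is held level at crop (405,215), directly over the open neck at (387,318), with about 5 cm of clear air. The plunger at (475,500) is in the notch, so I'm handing in.

```bash
python3 -c "
from bench import env
print(env.close_job())"
```

```text
the job is handed in; nothing more can be done
None
```

The job is handed in at about 12 s of the 58 s allowed: the carousel is clicked into the notch at the red catch, and the white cap is off and held still and level about 5 cm above the open bottle (the hand-in call returned no verdict).

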